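# Fit an empty reel on the tape winder and spin it to check that it runs free

### The job

Put the empty reel on the spindle of the tape winder while its brake is still on: set it down lightly and turn it by feel, without forcing it, until its slots find the three lobes of the spindle and it drops fully home. Then gently swing the red brake lever over to off, and spin the reel briskly by hand so that it keeps turning by itself for about two seconds, which shows that nothing rubs. Leave the reel on the spindle and the brake off, and do not disturb the other things on the desk.

Things in the scene. Friction and masses are not known exactly. Their poses are not given: they have to be found in the camera images.
- reel: empty reel, loose, 0.2 kg: flanges 148 mm wide, the upper bare aluminium, the lower dark grey, on a black hub with a fluted knob. Origin: centre of its underside, z up. Lower flange z 0-3 mm, closed; upper flange z 10-13 mm with 3 windows (radius 28-64 mm) between 3 spokes along +x, +120 and -120 deg. Under each spoke the hub's bore (14 mm wide, 20 mm deep) has a slot 6 mm wide that takes a spindle lobe.
- reel_knob (a point): centre of the reel's black grip knob, 26 mm above its underside: the place to hold the reel. Knob 42 mm in diameter, z 16 to 36 mm, white lines on top along the spokes; at its foot a thin collar, radius 28 mm, up to z 15.5 mm.
- reel_spoke (a point): middle of the top face of the spoke along the reel's +x, 46 mm from the axis, 13 mm above the reel's underside. Spoke 16 mm wide, 3 mm thick; in the windows on both sides a fingertip can go down 10 mm, to the lower flange, and push the spoke's side. The other two spokes lie 120 deg round.
- spindle (a point): centre of the turntable's upper face, 64 mm above the desk, axes as the winder's: the reel's origin comes to rest here. The turntable (110 mm wide) turns about the vertical here. Brake on, it resists with about 0.3 Nm; off, it is nearly free and coasts for seconds. Spindle 12 mm thick, 18 mm high, its top 5 mm tapered.
- lobes (a point): point on the spindle's axis at the top of its three lobes, 9 mm above point spindle. Lobes 4 mm wide, 120 deg apart, reaching 11 mm from the axis. Their angle differs every time and is not measured. A reel turned wrongly rests on them here, 9 mm too high; each slot has 1 mm play either side (about 6 deg). Any slot fits any lobe.
- winder: bench tape winder, fixed: light grey box with a dark deck plate 46 mm above the desk. Origin: on the desk under the spindle; x to its back. It spans x -105 to 85, y -160 to 90 mm. On the plate: guide rollers 82 mm high at (50, -135) and (64, 74), a speed knob 61 mm high at (-80, 68) mm.
- brake_lever (a joint): winder's brake lever, rad: 0 = on (felt shoe on the turntable's rim), 0.30 = fully off, at its stop. Hinged about a vertical axis at (66, -67) mm in the winder's frame, lying under the reel's edge; knob 152 mm from the hinge. Its stiff pivot keeps it where it is left: up to 4 N at the knob moves it.
- brake_knob (a point): top centre of the lever's red upright knob, 93 mm above the desk; knob 15 mm thick, 23 mm tall, on a post 8 mm thick. Brake on: at (-85, -85) mm in the winder's frame; off: about (-73, -129) mm, so it is pushed 45 mm to the winder's -y (robot's right). A closed gripper fits between it and the reel.
- blue_case: bystander: cassette case with a blue card, 69x108x17 mm, origin under its centre
- splicing_block: bystander: white splicing block, 26x115x13 mm, origin under its centre
- marker: bystander: blue and white marker pen, 17x135x16 mm, origin under its centre
- screwdriver: bystander: screwdriver with a red handle, 16x148x14 mm, origin under its centre
- cleaner_bottle: bystander: small brown bottle with a white cap, 34x34x88 mm, upright, origin under its centre
- swab_tub: bystander: white tub with a blue lid, 50x50x56 mm, upright, origin under its centre
- yellow_roll: bystander: roll of yellow paper tape, 108x107x13 mm, lying flat, origin under its centre

How it is judged:
On the way, in this order (a step that is already met when the one before it is completed fails the run):
1. the reel sits fully home on the spindle with the brake still on (horizontal distance between reel and spindle below 0.003 m and z of reel in the frame of spindle below 0.0025 m and angle between reel's own z axis and vertical below 0.05 rad and value of joint brake_lever below 0.08 rad), for 0.2 s.
2. the brake lever is swung to off (horizontal distance between reel and spindle below 0.003 m and z of reel in the frame of spindle below 0.0025 m and angle between reel's own z axis and vertical below 0.05 rad and value of joint brake_lever above 0.25 rad), for 0.2 s.
3. the reel turns by itself, untouched, at more than 1.2 rad/s for 1.5 s (all of step 2 and angular speed of reel above 1.2 rad/s and contact force between each of reel, winder and the fingers below 0.05 N and contact force between reel and the arm below 0.05 N), for 1.5 s.
At the end, for the whole second after the job is handed in: the reel is home on the spindle (centred within 3 mm, its underside within 2.5 mm of the turntable's face, level within 0.05 rad), let go, still turning or at rest; the brake lever is off (above 0.25 rad) (all of step 2 and contact force between each of reel, winder and the fingers below 0.05 N); the robot touches nothing.
It fails at once if the reel is pressed or dropped on the winder with more than 40 N (contact force between reel and winder above 40 N).
It fails at once if the robot pushes the winder or its brake lever with more than 40 N (contact force between winder and the fingers above 40 N or contact force between winder and the arm above 40 N).
It fails at once if another thing on the desk is moved by more than 20 mm (distance of any of blue_case, splicing_block, marker, screwdriver, cleaner_bottle, swab_tub, yellow_roll from where it was at the start of the episode above 0.02 m).
It also fails if it takes over 70 s, if anything falls off the work surface, if the arm or the gripper's body presses on something with over 40 N, if the wrist force passes 120 N, or if a joint passes its speed limit or range.

### The arm

A 7-joint arm with a two-finger parallel gripper is mounted at the origin on a cart in front of the work surface, level with it; the furniture and walls round the work are solid. World frame = base frame: x ahead of the robot, y to its left, z up, the work surface at z = 0. Lengths are in m, angles in rad, forces in N, time in s.
With the tool pointing down it reaches from about 0.425 to 0.875 m from the base axis. Payload 4.7 kg.
Tool frame: the origin (TCP) lies at the very end of the fingers, on their centre line; the grasp point (between the pads) lies 19 mm behind it; z points along the fingers, y is the line along which they close (so a half turn about z gives the same grasp; the last joint's range is limited). The gripper opens to 87 mm and grips with 3 to 60 N. Pads are 19 mm wide; open, the fingers measure 117 mm over their backs; the gripper's body (75 mm by 190 mm) begins 51 mm behind the grasp point.
Start: joints at [-1.151, 0.321, -0.07, 1.45, 0.023, 1.371, -0.057], TCP at [0.257, 0.597, 0.223] pointing down, gripper open.
Joint ranges: [-2.86, 2.86], [-0.3, 2.09], [-1.38, 1.24], [0.06, 2.45], [-1.56, 4.7], [0.09, 2.05], [-2.69, 2.69]. Speed limits (rad/s): [2.57, 2.57, 3.14, 3.14, 3.14, 3.14, 3.14].

### API

Orientations are given as a unit quaternion [w, x, y, z].
In Python, from cell import r, viewer gives the robot as it stands. The module is installed in compiled form; this text tells all that it offers.
- The arm moves only by the tool arm_command, never from a script. Its argument "targets" is a list of rows, each a list of 7 numbers: the shift along the world's x, y, z in units of 500 mm (1.0 is 500 mm), then the turn, a rotation vector about the world's x, y, z in units of 30 degrees (1.0 is 30 degrees), then the finger opening in mm, from 0 to 87. A call has 1 to 20 rows; each row shifts and turns the commanded pose from where the row before left it; what a row does not reach is not made up. A row lasts 1/12 s, in which the tool goes at most 41.7 mm and 7.16 degrees, less where a joint would pass 70% of its speed; a pose out of reach is approached as far as the arm can. A call with a number of a shift or a turn outside -1 to 1 is refused whole. A call with a gripper value outside its range is refused whole. The fingers move at their own pace and stop on an object; "force" is the grip in N (left out, the last holds). Time passes only in rows, so rows that do not move let the fingers close. It gives the time, the measured TCP pose, the force, the opening and the grip force at its end, in the units of the state.
- r.sense(): the state, without advancing time (a new reading comes with each control period).
- viewer.camera(name): name is "scene" or "side" or "wrist"; returns a dict with "pixels" (420x560x3 uint8, red, green, blue), "fovy" (degrees; the focal length in pixels is half the picture's height over the tangent of half this angle, whatever the lens; pixels are square), "cx", "cy" (the principal point, pixels), "k1" (the pictures are not rectified: a ray, as slopes to the right and down, at radius r is drawn at 1 + k1 r^2 times it, then the intrinsics apply), "R" (3x3) and "t" (3): a world point X has camera coordinates R X + t; the wrist camera has in their place "tool_from_camera" (4x4, takes a point from camera to tool coordinates, whose origin is the TCP and whose axes are the flange's). Camera axes: x right, y down, z forward; pixel columns grow to the right and rows downward; lengths in m; the calibration is good to about 2 mm. A picture is of the moment at which its call begins: read the wrist's pose just before it. There is no depth.
- r.job_done(): hands the job in; it is judged then, once.
The state is a dict: "clock": time; "q": joint angles; "joint_velocities": joint speeds; "effort": joint torques, N m; "position": TCP position; "tcp_rot": TCP orientation; "ft_force": force on the tool from outside, world axes, zero at the start; "moment": the same for the moment, N m; "opening": finger opening in m; "grip_force": force on a finger pad.
Only numpy, scipy, OpenCV 4.12 (cv2) and the standard library are available. Lean on these libraries where they do the work, as an engineer would, in place of code of your own. Each camera call takes 0.05 s, during which the arm holds its last target. There are 200 camera calls.

## Working session

There is one attempt and no reset: what is moved stays moved. The work goes in short steps, Python scripts to look and compute and a tool call to move; the robot and the scene stay as the last step left them, time stands still between calls to the robot, and variables do not carry over. Pictures are saved under pics/ and viewed, at most 10 in all, crops included, and the job is handed in when it is done.

Besides the shell and the picture viewer there is one more tool, called after ">>>" by a JSON object that holds its "api" and its "payload". arm_command: Moves the arm, as the interface text tells. Shifts and turns lie within -1 to 1; 1 stands for 500 mm of shift or 30 degrees of turn. Its arguments: {"type":"object","properties":{"targets":{"type":"array","items":{"type":"array","items":{"type":"number"}}},"force":{"type":"number"}},"required":["targets"]}

```bash
mkdir -p pics; cat > h.py <<'E'
import numpy as np, cv2, json
from cell import r, viewer
from scipy.spatial.transform import Rotation as Rn
def grab(n,f=None):
    s=r.sense(); c=viewer.camera(n)
    if n=="wrist":
        q=np.array(s["tcp_rot"]); T=np.eye(4); T[:3,:3]=Rn.from_quat(q[[1,2,3,0]]).as_matrix(); T[:3,3]=s["position"]
        M=T@np.array(c["tool_from_camera"]); c["R"]=M[:3,:3].T; c["t"]=-M[:3,:3].T@M[:3,3]
    c["R"]=np.array(c["R"]); c["t"]=np.array(c["t"])
    if f: cv2.imwrite("pics/"+f,c["pixels"][:,:,::-1])
    return c
def ray(c,u,v):
    f=210/np.tan(np.radians(c["fovy"])/2)
    d=np.array([(u-c["cx"])/f,(v-c["cy"])/f]); p=d.copy()
    for _ in range(20): p=d/(1+c["k1"]*(p@p))
    return -c["R"].T@c["t"], c["R"].T@np.array([p[0],p[1],1])
def onz(c,u,v,z):
    o,d=ray(c,u,v); return o+d*(z-o[2])/d[2]
def proj(c,X):
    p=c["R"]@np.array(X)+c["t"]; p=p[:2]/p[2]; f=210/np.tan(np.radians(c["fovy"])/2)
    return p*(1+c["k1"]*(p@p))*f+[c["cx"],c["cy"]]
def comps(c,lo,hi,amin=40):
    h=cv2.cvtColor(c["pixels"],cv2.COLOR_RGB2HSV); m=cv2.inRange(h,lo,hi)
    n,l,s,ce=cv2.connectedComponentsWithStats(m)
    return [(s[i].tolist(),ce[i].round(1).tolist()) for i in range(1,n) if s[i,4]>=amin]
E
python3 - <<'E'
from h import *
s=r.sense(); print({k:np.round(v,3).tolist() for k,v in s.items()})
a=grab("scene");b=grab("side")
for c in(a,b): print(c["fovy"],c["k1"],(-c["R"].T@c["t"]).round(3))
im=np.vstack([a["pixels"],b["pixels"]]); cv2.imwrite("pics/a.png",a["pixels"][:,:,::-1]);cv2.imwrite("pics/b.png",b["pixels"][:,:,::-1])
E
```

```text
{'clock': 0.0, 'q': [-1.151, 0.322, -0.07, 1.452, 0.023, 1.371, -0.057], 'joint_velocities': [-0.0, -0.001, -0.0, 0.002, 0.001, 0.0, -0.0], 'effort': [-0.001, -49.129, -0.404, -31.253, -0.064, 0.044, 0.0], 'position': [0.256, 0.597, 0.221], 'tcp_rot': [-0.0, 0.201, 0.979, -0.001], 'ft_force': [0.606, -0.949, -0.13], 'moment': [-0.058, 0.002, 0.017], 'grip_force': 0.0, 'opening': 0.087}
55.43434611857718 0.008747662953080666 [-0.313  0.528  0.627]
55.73315451834144 -0.07033773349584874 [ 0.472 -0.899  0.746]
```

View pics/a.png

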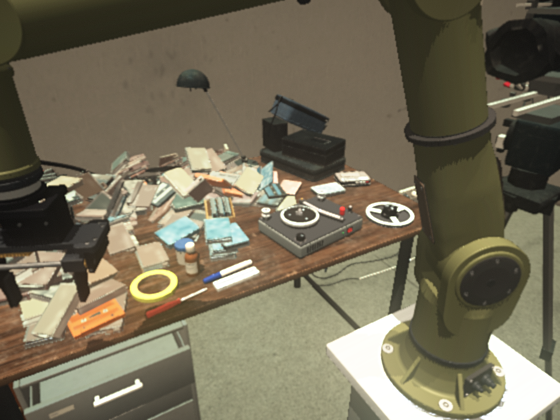

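View pics/b.png

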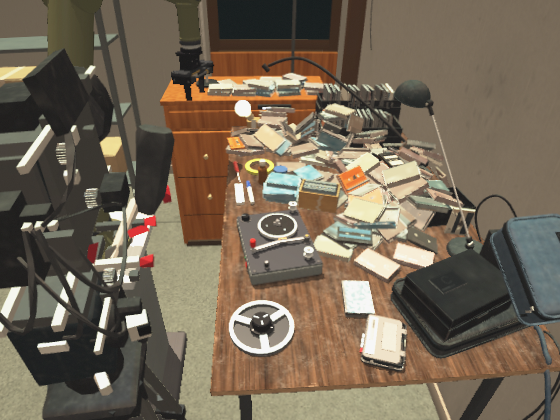

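The scene view shows the reel at about (390,213) and the winder at about (300,215), with the red knob at (343,211). In the side view they are at (262,327), (278,226) and (253,243).

```bash
python3 - <<'E'
from h import *
a=grab("scene");b=grab("side")
for n,c,rl,sp,kn in(("sc",a,(390,213),(300,215),(343,211)),("si",b,(262,326),(278,226),(253,243))):
    print(n,"reel",onz(c,*rl,.02).round(3),"spin",onz(c,*sp,.066).round(3),"knob",onz(c,*kn,.085).round(3))
# ellipse of reel upper flange in side
def ell(c,x0,y0,x1,y1,z):
    h=cv2.cvtColor(c["pixels"],cv2.COLOR_RGB2HSV);m=cv2.inRange(h,(0,0,150),(180,60,255));k=np.zeros_like(m);k[y0:y1,x0:x1]=m[y0:y1,x0:x1]
    cs,_=cv2.findContours(k,cv2.RETR_EXTERNAL,cv2.CHAIN_APPROX_NONE); q=max(cs,key=len)[:,0,:]
    P=np.array([onz(c,u,v,z)[:2] for u,v in q]); ce,rad=cv2.minEnclosingCircle((P*1000).astype(np.float32)); print(len(q),ce,rad)
ell(b,222,292,302,360,.013); ell(b,254,210,302,242,.066); ell(a,355,195,420,232,.013); ell(a,275,200,325,229,.066)
for c in(a,b): print(comps(c,(0,150,90),(6,255,255),15))
E
```

```text
sc reel [ 0.47  -0.315  0.02 ] spin [ 0.528 -0.016  0.066] knob [ 0.46  -0.116  0.085]
si reel [ 0.482 -0.329  0.02 ] spin [ 0.537 -0.025  0.066] knob [ 0.466 -0.118  0.085]
168 (480.1309509277344, -319.7103576660156) 75.1801528930664
93 (534.062255859375, -18.417287826538086) 58.326629638671875
108 (483.7079772949219, -323.72125244140625) 80.44031524658203
128 (549.3619995117188, -17.39106559753418) 82.3099136352539
[([504, 81, 6, 6, 16], [506.4, 83.6]), ([340, 206, 5, 9, 37], [341.9, 209.9]), ([347, 228, 5, 5, 16], [349.2, 229.8]), ([147, 299, 32, 18, 81], [160.1, 307.7])]
[([233, 161, 6, 11, 41], [235.5, 166.1]), ([165, 185, 5, 11, 22], [166.8, 190.5]), ([128, 216, 28, 22, 138], [145.1, 223.7]), ([250, 239, 6, 9, 37], [252.4, 242.4]), ([140, 254, 13, 13, 133], [146.4, 260.9])]
```

>>> {"api": "arm_command", "payload": {"targets": [[0.056, -0.043, 0.023, 0, 0, -0.115, 87], [0.056, -0.043, 0.023, 0, 0, -0.115, 87], [0.056, -0.043, 0.023, 0, 0, -0.115, 87], [0.056, -0.043, 0.023, 0, 0, -0.115, 87], [0.056, -0.043, 0.023, 0, 0, -0.115, 87], [0.056, -0.043, 0.023, 0, 0, -0.115, 87], [0.056, -0.043, 0.023, 0, 0, -0.115, 87], [0.03, -0.07, 0, 0, 0, -0.115, 87], [0.03, -0.07, 0, 0, 0, -0.115, 87], [0.03, -0.07, 0, 0, 0, -0.115, 87], [0.03, -0.07, 0, 0, 0, -0.115, 87], [0.03, -0.07, 0, 0, 0, -0.115, 87], [0.03, -0.07, 0, 0, 0, -0.115, 87], [0.03, -0.07, 0, 0, 0, -0.115, 87], [0.03, -0.07, 0, 0, 0, -0.115, 87], [0.03, -0.07, 0, 0, 0, -0.115, 87], [0.03, -0.07, 0, 0, 0, -0.115, 87], [0, -0.08, 0, 0, 0, -0.115, 87], [0, -0.04, 0, 0, 0, -0.06, 87], [0, 0, 0, 0, 0, 0, 87]]}}

```text
clock: 1.87
position: [0.6025, 0.0288, 0.3034]
tcp_rot: [0.001, 0.693, 0.721, -0.001]
ft_force: [-0.5, -0.9, 0.6]
opening: 0.0869
grip_force: 0.0
```

```bash
python3 - <<'E'
from h import *
for i in range(1):
    c=grab("wrist","w1.png"); print(r.sense()["position"],r.sense()["q"],proj(c,[.534,-.019,.064]),proj(c,[.465,-.117,.085]),proj(c,[.48,-.32,.02]))
E
```

```text
[0.6025003  0.03320024 0.30331921] [-0.47658696  0.20176737  0.44867638  1.46044216 -0.08674104  1.49889741
  0.01440116] [225.83900608 212.58151519] [170.9933311  287.98836154] [200.96396323 374.41755868]
```

View pics/w1.png

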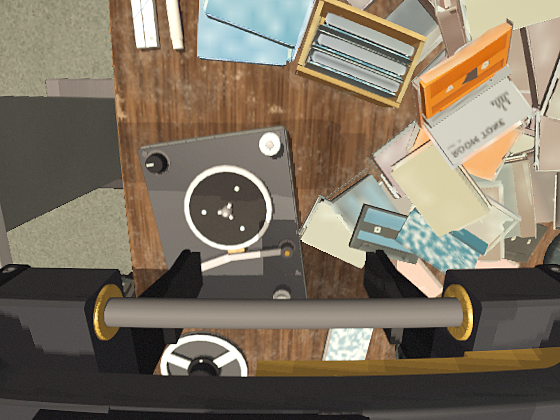

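The wrist view shows the turntable at about (229,208), its lobes at (225,211), the roller at (270,145) and the speed knob at (156,160).

```bash
python3 - <<'E'
from h import *
c=grab("wrist"); g=cv2.cvtColor(c["pixels"],cv2.COLOR_RGB2HSV)
m=cv2.inRange(g,(0,0,170),(180,50,255)); k=np.zeros_like(m); k[155:250,180:275]=m[155:250,180:275]
cs,_=cv2.findContours(k,cv2.RETR_EXTERNAL,cv2.CHAIN_APPROX_NONE);q=max(cs,key=len)[:,0,:]
P=np.array([onz(c,u,v,.064)[:2]*1000 for u,v in q],np.float32)
A=np.c_[2*P,np.ones(len(P))];x=np.linalg.lstsq(A,(P**2).sum(1),rcond=None)[0];print("spin",x[:2],np.sqrt(x[2]+x[:2]@x[:2]),len(q))
for n,p,z,w in(("sk",(156,160),.061,(-80,68)),("rol",(270,145),.082,(64,74))):
    d=onz(c,*p,z)[:2]*1000-x[:2]; print(n,d,np.degrees(np.arctan2(d[1],d[0])-np.arctan2(w[1],w[0])),np.hypot(*d),np.hypot(*w))
cr=c["pixels"][185:235,200:255]; cv2.imwrite("pics/w2.png",cv2.resize(cr[:,:,::-1],None,fx=10,fy=10,interpolation=cv2.INTER_CUBIC))
X=x[:2]/1000
for z in (.064,.073,.082): print(z,(proj(c,[*X,z])-[200,185])*10, (proj(c,[X[0]+.011,X[1],z])-[200,185])*10)
E
```

```text
spin [535.65299696 -13.30805837] 53.941629245754626 242
sk [-86.64440435  61.051871  ] 5.1950294492978975 105.99331939846981 104.9952379872535
rol [51.40621283 86.78421218] 10.215199410149497 100.86673486183861 97.83659846908007
0.064 [269.50482182 268.80955373] [357.51566266 272.5924577 ]
0.073 [257.96729887 290.96313834] [347.7973784 294.8297736]
0.082 [245.94559886 314.05541635] [337.67069147 318.01006702]
```

View pics/w2.png

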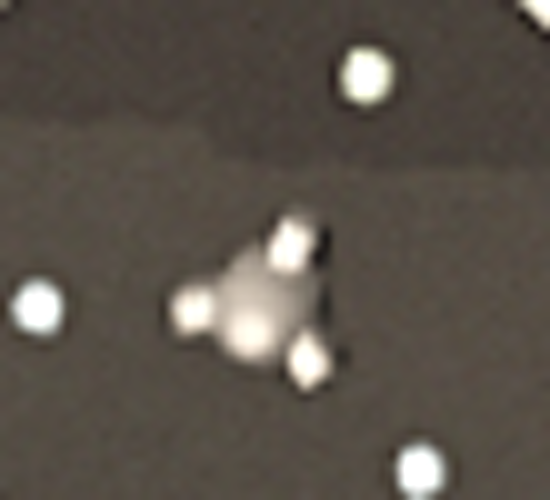

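>>> {"api": "arm_command", "payload": {"targets": [[0, -0.08, 0, 0, 0, -0.115, 87], [0, -0.08, 0, 0, 0, -0.115, 87], [0, -0.08, 0, 0, 0, -0.115, 87], [-0.04, -0.06, 0, 0, 0, -0.115, 87], [-0.04, -0.06, 0, 0, 0, -0.115, 87], [-0.04, -0.06, 0, 0, 0, -0.115, 87], [-0.04, -0.06, 0, 0, 0, -0.115, 87], [-0.04, -0.02, 0, 0, 0, -0.115, 87], [-0.04, 0, 0, 0, 0, -0.115, 87], [0, 0, 0, 0, 0, 0, 87], [0, 0, 0, 0, 0, 0, 87]]}}

```text
clock: 2.88
position: [0.4832, -0.2113, 0.3035]
tcp_rot: [-0.0, 0.857, 0.515, 0.001]
ft_force: [0.6, 0.3, -1.6]
opening: 0.087
grip_force: 0.0
```

```bash
python3 - <<'E'
from h import *
c=grab("wrist","w3.png"); print(r.sense()["position"],r.sense()["tcp_rot"],proj(c,[.48,-.32,.036]))
E
```

```text
[ 0.48384592 -0.21092016  0.30336677] [-7.42550025e-05  8.56797100e-01  5.15652830e-01  9.39530901e-04] [317.30934429 243.94875652]
```

View pics/w3.png

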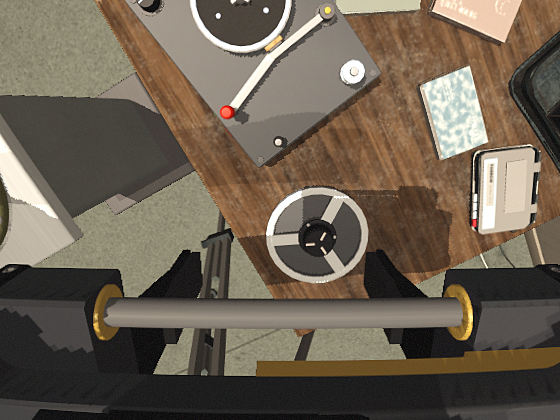

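The crop shows the lobes at angles matching the three white dots on the turntable. In the second view the reel is centred at about (317,237), its spokes pointing left, upper right and lower right; the red knob is at (228,112).

```bash
python3 - <<'E'
from h import *
c=grab("wrist"); g=cv2.cvtColor(c["pixels"],cv2.COLOR_RGB2HSV)
def fit(P): 
    A=np.c_[2*P,np.ones(len(P))];x=np.linalg.lstsq(A,(P**2).sum(1),rcond=None)[0];return x[:2],np.sqrt(x[2]+x[:2]@x[:2])
# w2 dots & lobes using w1 camera pose
f=210/np.tan(np.radians(c["fovy"])/2)
w=dict(c); s=[0.6025003,0.03320024,0.30331921]; Rw=Rn.from_quat([.693,.721,-.001,.001]).as_matrix()
T=np.eye(4);T[:3,:3]=Rw;T[:3,3]=s;M=T@np.array(c["tool_from_camera"]);w["R"]=M[:3,:3].T;w["t"]=-M[:3,:3].T@M[:3,3]
for nm,pts,z in(("dots",[(367,75),(38,307),(420,470)],.064),("lobes",[(293,243),(192,310),(310,362)],.073)):
    P=np.array([onz(w,200+(u+.5)/10-.5,185+(v+.5)/10-.5,z)[:2] for u,v in pts]); ce,rd=fit(P); d=P-ce; print(nm,ce,rd,np.degrees(np.arctan2(d[:,1],d[:,0])))
# reel
m=cv2.inRange(g,(0,0,120),(180,45,255)); k=np.zeros_like(m); k[180:290,260:375]=m[180:290,260:375]
cs,_=cv2.findContours(k,cv2.RETR_EXTERNAL,cv2.CHAIN_APPROX_NONE);q=max(cs,key=len)[:,0,:]
P=np.array([onz(c,u,v,.013)[:2] for u,v in q]);ce,rd=fit(P);e=abs(np.hypot(*(P-ce).T)-rd);P=P[e<.003];ce,rd=fit(P);print("reel",ce,rd,len(P))
print("px",proj(c,[*ce,.013]))
th=np.radians(np.arange(0,360,1)); v=[]
for t in th:
    v.append(np.mean([g[int(round(y)),int(round(x)),2] for rr in (.038,.046,.054) for x,y in [proj(c,[ce[0]+rr*np.cos(t),ce[1]+rr*np.sin(t),.013])]]))
v=np.array(v); v-=v.mean(); print("spoke angle mod120:",np.degrees(np.angle((v*np.exp(3j*th)).sum()))/3)
print(comps(c,(0,150,90),(6,255,255),15)); 
o=onz(c,228,112,.085);print("knob",o)
h=max(comps(c,(0,150,90),(6,255,255),30),key=lambda a:a[0][4]);print(onz(c,*h[1],.085))
print(r.sense()["q"])
E
```

```text
dots [ 0.535095   -0.01516635] 0.0300230455681218 [  67.21369402 -172.46400489  -52.38253943]
lobes [ 0.53531828 -0.01478051] 0.008951877495541573 [  66.53797995 -174.33291119  -51.74906162]
reel [ 0.48167885 -0.31933386] 0.0730719783396921 283
px [316.20273816 237.1877294 ]
spoke angle mod120: 31.61687059845316
[([220, 106, 15, 14, 149], [226.6, 112.4]), ([472, 220, 4, 8, 24], [473.8, 223.8])]
knob [ 0.46797173 -0.11463278  0.085     ]
[ 0.46641165 -0.11427447  0.085     ]
[-0.26773408  0.01881388  0.64407146  1.64447857 -0.01210344  1.48138223
 -0.10994245]
```

>>> {"api": "arm_command", "payload": {"targets": [[-0.0014, -0.0723, -0.04, 0, 0, 0, 87], [-0.0014, -0.0723, -0.04, 0, 0, 0, 87], [-0.0014, -0.0723, -0.04, 0, 0, 0, 87], [0, 0, -0.08, 0, 0, 0, 87], [0, 0, -0.08, 0, 0, 0, 87], [0, 0, -0.08, 0, 0, 0, 87], [0, 0, -0.08, 0, 0, 0, 87], [0, 0, -0.04, 0, 0, 0, 87], [0, 0, -0.04, 0, 0, 0, 87], [0, 0, -0.02, 0, 0, 0, 87], [0, 0, -0.01, 0, 0, 0, 87], [0, 0, 0, 0, 0, 0, 87], [0, 0, 0, 0, 0, 0, 87]]}}

```text
clock: 4.07
position: [0.4816, -0.3219, 0.0288]
tcp_rot: [0.001, 0.858, 0.514, 0.0]
ft_force: [0.6, -0.7, -0.2]
opening: 0.087
grip_force: 0.0
```

>>> {"api": "arm_command", "payload": {"targets": [[0, 0.005, -0.01, 0, 0, 0, 87], [0, 0, -0.01, 0, 0, 0, 87], [0, 0, 0, 0, 0, 0, 87], [0, 0, 0, 0, 0, 0, 40], [0, 0, 0, 0, 0, 0, 30], [0, 0, 0, 0, 0, 0, 30], [0, 0, 0, 0, 0, 0, 30], [0, 0, 0, 0, 0, 0, 30], [0, 0, 0, 0, 0, 0, 30], [0, 0, 0, 0, 0, 0, 30], [0, 0, 0, 0, 0, 0, 30], [0, 0, 0, 0, 0, 0, 30]], "force": 15}}

```text
clock: 5.07
position: [0.4806, -0.3193, 0.0181]
tcp_rot: [0.0, 0.858, 0.514, 0.0]
ft_force: [-0.1, 0.2, -0.8]
opening: 0.0415
grip_force: 15.0
```

>>> {"api": "arm_command", "payload": {"targets": [[0, 0, 0.03, 0, 0, 0, 30], [0, 0, 0.07, 0, 0, 0, 30], [0, 0, 0.07, 0, 0, 0, 30], [0, 0, 0.07, 0, 0, 0, 30], [0, 0, 0.044, 0, 0, 0, 30], [0.0137, 0.0761, 0, 0, 0, 0.15, 30], [0.0137, 0.0761, 0, 0, 0, 0.15, 30], [0.0137, 0.0761, 0, 0, 0, 0.15, 30], [0.0137, 0.0761, 0, 0, 0, 0.15, 30], [0.0137, 0.0761, 0, 0, 0, 0.15, 30], [0.0137, 0.0761, 0, 0, 0, 0.15, 30], [0.0137, 0.0761, 0, 0, 0, 0.15, 30], [0.0137, 0.0761, 0, 0, 0, 0.15, 30], [0, 0, 0, 0, 0, 0, 30], [0, 0, 0, 0, 0, 0, 30], [0, 0, 0, 0, 0, 0, 30]]}}

```text
clock: 6.4
position: [0.5349, -0.0154, 0.1597]
tcp_rot: [-0.0, 0.657, 0.753, -0.001]
ft_force: [-0.1, -0.7, -0.7]
opening: 0.0415
grip_force: 15.0
```

```bash
python3 - <<'E'
from h import *
c=grab("wrist","w4.png"); s=r.sense();print(s["position"],s["tcp_rot"],s["ft_force"],s["opening"],s["q"])
z=s["position"][2]-.018+.013
print([proj(c,[s["position"][0]+.074*np.cos(t),s["position"][1]+.074*np.sin(t),z]).round() for t in (0,1.57,3.14)])
E
```

```text
[ 0.53489416 -0.01632641  0.15980259] [ 3.94104167e-05  6.58170216e-01  7.52868955e-01 -5.49090698e-04] [-0.288297    0.4706671  -1.42062736] 0.04174495057636091 [-0.46356842  0.12071721  0.47902676  1.83509344 -0.05862491  1.20049288
  0.16777491]
[array([412., 282.]), array([302., 129.]), array([146., 249.])]
```

View pics/w4.png

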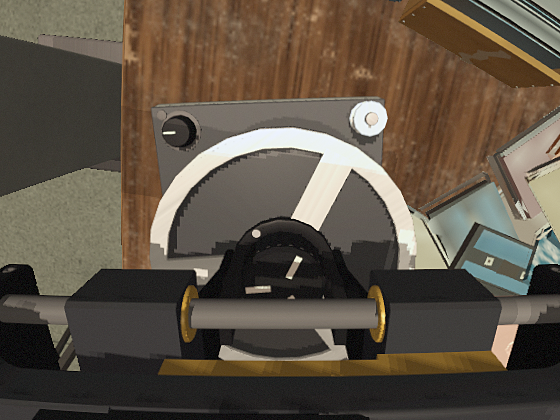

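The held reel's upper rim shows as an arc topping out near (285,130), with one spoke at about (322,190). I'll fit both.

```bash
python3 - <<'E'
from h import *
from scipy.optimize import least_squares
c=grab("wrist"); s=r.sense(); p=s["position"]; z=p[2]-.005
v=cv2.cvtColor(c["pixels"],cv2.COLOR_RGB2HSV).astype(float); b=v[:,:,2]-v[:,:,1]
def prof(t,rr,ce): return np.array([cv2.getRectSubPix(b.astype(np.float32),(1,1),tuple(map(float,proj(c,[ce[0]+q*np.cos(t),ce[1]+q*np.sin(t),z]))))[0,0] for q in rr])
rr=np.arange(.066,.084,.0004); P=[]
for t in np.radians(np.arange(10,180,3)):
    d=np.diff(prof(t,rr,p)); i=d.argmin()
    if d[i]<-12: P.append([p[0]+(rr[i]+.0002)*np.cos(t),p[1]+(rr[i]+.0002)*np.sin(t)])
P=np.array(P); f=least_squares(lambda x:np.hypot(P[:,0]-x[0],P[:,1]-x[1])-.074,p[:2],loss="soft_l1",f_scale=.0005)
print(len(P),"reel-tcp mm",(f.x-p[:2])*1000,np.abs(f.fun).mean()*1000)
ce=f.x; ts=np.arange(30,110,.5); a=np.array([prof(np.radians(t),np.arange(.04,.058,.002),ce).mean() for t in ts]); w=ts[a>(a.max()+a.min())/2]; print("spoke",w.min(),w.max(),(w.min()+w.max())/2)
E
```

```text
57 reel-tcp mm [ 0.83417947 -0.60454832] 0.896654941921462
spoke 64.0 82.5 73.25
```

>>> {"api": "arm_command", "payload": {"targets": [[-0.001, 0.003, -0.03, 0, 0, -0.1, 30], [0, 0, -0.04, 0, 0, 0, 30], [0, 0, -0.03, 0, 0, 0, 30], [0, 0, -0.01, 0, 0, 0, 30], [0, 0, 0, 0, 0, 0, 30], [0, 0, -0.004, 0, 0, 0, 30], [0, 0, -0.004, 0, 0, 0, 30], [0, 0, 0, 0, 0, 0, 30]]}}

```text
clock: 7.17
position: [0.5353, -0.0135, 0.1017]
tcp_rot: [0.0, 0.677, 0.736, 0.0]
ft_force: [-0.0, -0.7, -1.9]
opening: 0.0414
grip_force: 15.0
```

>>> {"api": "arm_command", "payload": {"targets": [[-0.0014, -0.002, -0.002, 0, 0, 0, 30], [0, 0, -0.004, 0, 0, 0, 30], [0, 0, -0.004, 0, 0, 0, 30], [0, 0, -0.004, 0, 0, 0, 30], [0, 0, 0, 0, 0, 0, 30]]}}

```text
clock: 7.58
position: [0.5339, -0.0143, 0.0937]
tcp_rot: [-0.0, 0.677, 0.736, -0.0]
ft_force: [1.8, 0.2, -1.5]
opening: 0.0416
grip_force: 15.0
```

>>> {"api": "arm_command", "payload": {"targets": [[0.001, 0, -0.002, 0, 0, 0, 30], [0, 0, -0.003, 0, 0, 0, 30], [0, 0, -0.002, 0, 0, 0, 30], [0, 0, 0, 0, 0, 0, 30]]}}

```text
clock: 7.92
position: [0.5346, -0.0143, 0.0904]
tcp_rot: [0.0, 0.677, 0.736, -0.0]
ft_force: [0.1, -0.1, -1.8]
opening: 0.0416
grip_force: 15.0
```

>>> {"api": "arm_command", "payload": {"targets": [[0, 0, -0.003, 0, 0, 0, 30], [0, 0, -0.003, 0, 0, 0, 30], [0, 0, 0, 0, 0, 0, 30]]}}

```text
clock: 8.17
position: [0.5347, -0.0144, 0.0874]
tcp_rot: [0.0, 0.677, 0.736, 0.0]
ft_force: [0.4, -0.5, -2.4]
opening: 0.0416
grip_force: 15.0
```

>>> {"api": "arm_command", "payload": {"targets": [[0, 0, -0.003, 0, 0, 0, 30], [0, 0, -0.003, 0, 0, 0, 30], [0, 0, 0, 0, 0, 0, 30]]}}

```text
clock: 8.42
position: [0.5347, -0.0144, 0.0844]
tcp_rot: [0.0, 0.677, 0.736, 0.0]
ft_force: [0.9, -0.5, -1.3]
opening: 0.0415
grip_force: 15.0
```

>>> {"api": "arm_command", "payload": {"targets": [[0, 0, -0.003, 0, 0, 0, 30], [0, 0, -0.002, 0, 0, 0, 30], [0, 0, -0.002, 0, 0, 0, 30], [0, 0, 0, 0, 0, 0, 30]]}}

```text
clock: 8.75
position: [0.5348, -0.0144, 0.082]
tcp_rot: [-0.0, 0.677, 0.736, 0.0]
ft_force: [-2.4, -0.7, 5.3]
opening: 0.0413
grip_force: 15.0
```

>>> {"api": "arm_command", "payload": {"targets": [[0, 0, 0.003, 0, 0, 0, 60], [0, 0, 0, 0, 0, 0, 80], [0, 0, 0, 0, 0, 0, 80], [0, 0, 0, 0, 0, 0, 80], [0, 0, 0, 0, 0, 0, 80], [0, 0, 0, 0, 0, 0, 80], [0, 0, 0.06, 0, 0, 0, 80], [0, 0, 0.07, 0, 0, 0, 80], [-0.05, -0.05, 0, 0, 0, 0, 40], [-0.05, -0.05, 0, 0, 0, 0, 0], [-0.045, -0.05, 0, 0, 0, 0, 0], [0, 0, 0, 0, 0, 0, 0], [0, 0, 0, 0, 0, 0, 0], [0, 0, 0, 0, 0, 0, 0]]}}

```text
clock: 9.92
position: [0.4626, -0.0888, 0.1478]
tcp_rot: [0.0, 0.677, 0.736, 0.001]
ft_force: [1.1, 0.2, 0.5]
opening: 0.0477
grip_force: 0.0
```

```bash
python3 - <<'E'
from h import *
s=r.sense(); c=grab("wrist","w5.png"); print(s["position"],s["opening"],proj(c,[.466,-.114,.093]))
b=grab("side"); cr=b["pixels"][195:295,215:335]; cv2.imwrite("pics/s5.png",cv2.resize(cr[:,:,::-1],None,fx=5,fy=5,interpolation=cv2.INTER_CUBIC))
h=comps(b,(0,150,90),(6,255,255),20);print([onz(b,*q[1],.083).round(4) for q in h if 240<q[1][0]<270])
print((proj(b,[.5352,-.015,.1])-[215,195])*5,(proj(b,[.5352,-.015-.074,.077])-[215,195])*5)
E
```

```text
[ 0.46255696 -0.08880719  0.1478075 ] 0.047665451545000743 [283.63786213 265.92357899]
[array([ 0.4644, -0.1136,  0.083 ])]
[312.29545894  94.95179387] [320.4363118  212.53695419]
```

View pics/s5.png

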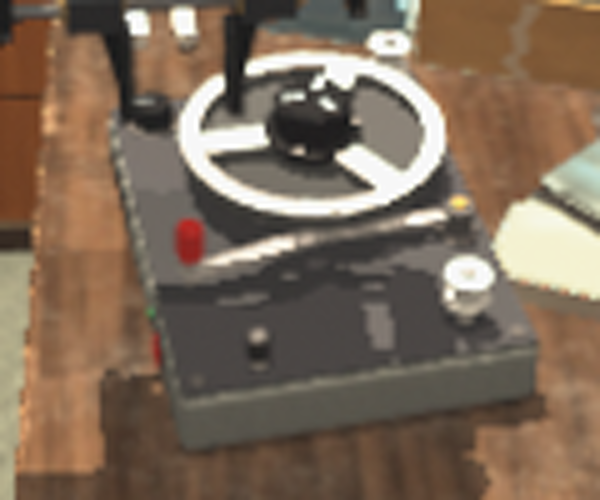

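The reel sits level on the turntable, with its rim bottom at about (320,212) as predicted. The red knob at (190,241) is clear of it, and the gripper is still closing.

>>> {"api": "arm_command", "payload": {"targets": [[0, 0, 0, 0, 0, 0, 0], [0, 0, 0, 0, 0, 0, 0], [0, 0, 0, 0, 0, 0, 0], [0, 0, 0, 0, 0, 0, 0], [0, 0, 0, 0, 0, 0, 0], [0, 0, -0.05, 0, 0, 0, 0], [0, 0, -0.05, 0, 0, 0, 0], [0, 0, -0.03, 0, 0, 0, 0], [0, 0, -0.01, 0, 0, 0, 0], [0, 0, 0, 0, 0, 0, 0], [0, 0, 0, 0, 0, 0, 0]]}}

```text
clock: 10.93
position: [0.4626, -0.0895, 0.0781]
tcp_rot: [0.0, 0.677, 0.736, 0.0]
ft_force: [-0.1, -0.0, 0.8]
opening: 0.0004
grip_force: 0.0
```

>>> {"api": "arm_command", "payload": {"targets": [[0.004, -0.01, 0, 0, 0, 0, 0], [0.004, -0.01, 0, 0, 0, 0, 0], [0.004, -0.01, 0, 0, 0, 0, 0], [0.004, -0.01, 0, 0, 0, 0, 0], [0.004, -0.01, 0, 0, 0, 0, 0], [0.004, -0.01, 0, 0, 0, 0, 0], [0.004, -0.01, 0, 0, 0, 0, 0], [0.004, -0.01, 0, 0, 0, 0, 0], [0, 0, 0, 0, 0, 0, 0]]}}

```text
clock: 11.68
position: [0.4792, -0.1305, 0.0778]
tcp_rot: [0.001, 0.677, 0.736, 0.0]
ft_force: [0.8, 1.2, -0.4]
opening: 0.0006
grip_force: 0.5
```

>>> {"api": "arm_command", "payload": {"targets": [[0.002, -0.006, 0, 0, 0, 0, 0], [0.002, -0.006, 0, 0, 0, 0, 0], [0.001, -0.004, 0, 0, 0, 0, 0], [0, 0, 0, 0, 0, 0, 0]]}}

```text
clock: 12.02
position: [0.4821, -0.1366, 0.0778]
tcp_rot: [0.001, 0.677, 0.736, 0.001]
ft_force: [2.1, 4.3, -0.6]
opening: 0.0003
grip_force: 2.1
```

```bash
python3 - <<'E'
from h import *
b=grab("side");print(r.sense()["ft_force"])
h=comps(b,(0,150,90),(6,255,255),8);print([(q,onz(b,*q[1],.083).round(4)) for q in h if 235<q[1][0]<290 and 200<q[1][1]<290])
E
```

```text
[ 3.41050216  4.53831115 -0.15303964]
[(([257, 248, 6, 10, 46], [259.8, 252.1]), array([ 0.4827, -0.1511,  0.083 ])), (([245, 262, 2, 6, 10], [245.6, 264.1]), array([ 0.4474, -0.1929,  0.083 ]))]
```

>>> {"api": "arm_command", "payload": {"targets": [[0.001, -0.006, 0, 0, 0, 0, 0], [0.001, -0.006, 0, 0, 0, 0, 0], [0, 0, 0, 0, 0, 0, 0], [0, 0, 0, 0, 0, 0, 0]]}}

```text
clock: 12.4
position: [0.4834, -0.1394, 0.0778]
tcp_rot: [-0.001, 0.676, 0.737, 0.003]
ft_force: [3.4, 11.2, 1.4]
opening: 0.0005
grip_force: 5.4
```

```bash
python3 - <<'E'
from h import *
b=grab("side");print(r.sense()["ft_force"])
h=comps(b,(0,150,90),(6,255,255),20);print([(q,onz(b,*q[1],.083).round(4)) for q in h if 235<q[1][0]<290 and 200<q[1][1]<290])
E
```

```text
[ 2.92920016 10.52773502  0.79774782]
[(([258, 249, 6, 9, 45], [260.6, 252.7]), array([ 0.4847, -0.1535,  0.083 ]))]
```

The lever is against its stop: the force is up to 11 N and the knob has moved 45 mm. I'll back off, rise and measure the spokes.

>>> {"api": "arm_command", "payload": {"targets": [[-0.002, 0.016, 0, 0, 0, 0, 0], [-0.002, 0.02, 0.01, 0, 0, 0, 0], [0, 0, 0.08, 0, 0, -0.125, 0], [0, 0, 0.08, 0, 0, -0.125, 0], [0.02, 0, 0.08, 0, 0, -0.125, 0], [0.02, 0, 0.08, 0, 0, -0.125, 0], [0, 0, 0.04, 0, 0, 0, 0], [0, 0, 0, 0, 0, 0, 0], [0, 0, 0, 0, 0, 0, 0]]}}

```text
clock: 13.2
position: [0.5002, -0.1267, 0.2635]
tcp_rot: [0.001, 0.767, 0.641, 0.0]
ft_force: [-0.7, 0.6, -0.8]
opening: 0.0005
grip_force: 0.0
```

```bash
cat > sp.py <<'E'
from h import *
def fit(P): 
    A=np.c_[2*P,np.ones(len(P))];x=np.linalg.lstsq(A,(P**2).sum(1),rcond=None)[0];return x[:2],np.sqrt(x[2]+x[:2]@x[:2])
def spokes(c,ce,z=.077):
    g=cv2.cvtColor(c["pixels"],cv2.COLOR_RGB2HSV); th=np.radians(np.arange(360)); v=[]
    for t in th:
        q=[np.round(proj(c,[ce[0]+rr*np.cos(t),ce[1]+rr*np.sin(t),z])).astype(int) for rr in (.042,.048,.054,.060)]
        v.append(np.mean([g[min(max(y,0),419),min(max(x,0),559),2] for x,y in q]))
    v=np.array(v); return v, np.degrees(np.angle(((v-v.mean())*np.exp(3j*th)).sum()))/3
E
python3 - <<'E'
from sp import *
s=r.sense();c=grab("wrist","w6.png"); print(s["position"],s["q"]); ce=np.array([.5352,-.015])
print(proj(c,[*ce,.077])); v,a=spokes(c,ce); print(a); w=np.where(v>(v.max()+v.min())/2)[0]; print(w.tolist())
h=max(comps(c,(0,150,90),(6,255,255),30),key=lambda a:a[0][4]);print(h,onz(c,*h[1],.085))
b=grab("side");v,a=spokes(b,ce);print("side",a)
E
```

```text
[ 0.50015774 -0.12672828  0.263478  ] [-3.86067530e-01 -7.09789975e-04  5.86688586e-01  1.73807112e+00
  1.56642821e-03  1.40130579e+00  2.14212174e-02]
[296.90144825  70.76979096]
-52.38663012075073
[60, 61, 62, 63, 64, 65, 66, 67, 68, 69, 70, 71, 72, 73, 74, 75, 76, 77, 143, 156, 157, 160, 177, 178, 179, 180, 181, 182, 183, 184, 185, 186, 187, 188, 189, 190, 191, 192, 193, 194, 195, 196, 298, 299, 300, 301, 302, 303, 304, 305, 306, 307, 308, 309, 310, 311, 312, 313, 314, 315, 316, 317]
([266, 208, 14, 18, 189], [272.7, 216.8]) [ 0.48540046 -0.15432904  0.085     ]
side -53.74289575093792
```

View pics/w6.png

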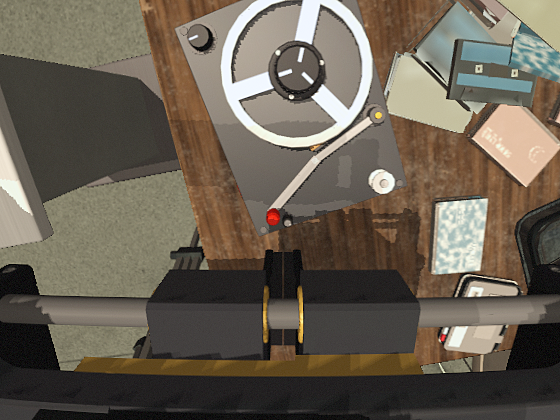

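The wrist view shows the reel home, with spokes at 68.5, 187 and 307.5 deg, and the lever off with its red knob at (273,217). I'll hover over the window behind the 187 deg spoke.

>>> {"api": "arm_command", "payload": {"targets": [[-0.0024, 0.0674, -0.04, 0, 0, -0.1, 0], [-0.0024, 0.0674, -0.06, 0, 0, -0.1, 0], [-0.0024, 0.0674, -0.06, 0, 0, -0.1, 0], [-0.0024, 0.0674, -0.06, 0, 0, -0.1, 0], [0, 0, -0.06, 0, 0, 0, 0], [0, 0, 0, 0, 0, 0, 0], [0, 0, 0, 0, 0, 0, 0]]}}

```text
clock: 13.88
position: [0.4927, 0.0008, 0.1272]
tcp_rot: [-0.001, 0.83, 0.558, -0.003]
ft_force: [0.1, -0.4, 0.9]
opening: 0.0006
grip_force: 0.0
```

```bash
python3 - <<'E'
from sp import *
s=r.sense();b=grab("side");print(s["position"],s["tcp_rot"],np.degrees(2*np.arctan2(s["tcp_rot"][2],s["tcp_rot"][1]))+90)
print("side",spokes(b,[.5352,-.015])[1]); d=s["position"][:2]-np.array([.5352,-.015]); print(np.hypot(*d),np.degrees(np.arctan2(d[1],d[0])))
cv2.imwrite("pics/s7.png",cv2.resize(b["pixels"][185:275,225:345][:,:,::-1],None,fx=5,fy=5,interpolation=cv2.INTER_CUBIC))
E
```

```text
[0.49274344 0.00076767 0.12719847] [-6.21096744e-04  8.29997237e-01  5.57758999e-01 -3.01661696e-03] 157.80228295236577
side -57.25589950690509
0.045289937082531324 159.6258331482305
```

View pics/s7.png

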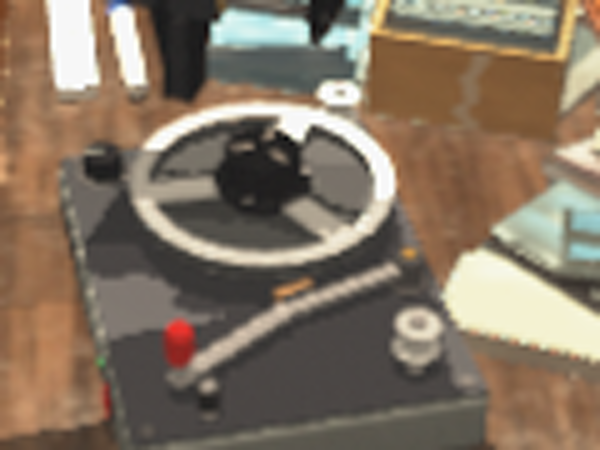

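The side view shows the fingertip above the rim's left part and the reel unmoved. I'll correct by 3 and 7 mm and descend.

>>> {"api": "arm_command", "payload": {"targets": [[0.0055, 0.0145, 0, 0, 0, 0, 0], [0, 0, -0.04, 0, 0, 0, 0], [0, 0, -0.04, 0, 0, 0, 0], [0, 0, 0, 0, 0, 0, 0], [0, 0, -0.016, 0, 0, 0, 0], [0, 0, 0, 0, 0, 0, 0]]}}

```text
clock: 14.43
position: [0.4984, 0.0087, 0.0819]
tcp_rot: [0.0, 0.83, 0.557, 0.0]
ft_force: [-0.5, 0.3, -0.2]
opening: 0.0004
grip_force: 0.0
```

>>> {"api": "arm_command", "payload": {"targets": [[-0.005, -0.001, 0, 0, 0, 0, 0], [0, 0, -0.01, 0, 0, 0, 0], [0, 0, -0.01, 0, 0, 0, 0], [0, 0, 0, 0, 0, 0, 0]]}}

```text
clock: 14.77
position: [0.4949, 0.0084, 0.0709]
tcp_rot: [-0.0, 0.83, 0.558, -0.0]
ft_force: [-0.9, -0.5, -0.7]
opening: 0.0006
grip_force: 0.0
```

>>> {"api": "arm_command", "payload": {"targets": [[-0.0023, -0.0042, 0, 0, 0, 0.233, 0], [-0.0039, -0.0088, 0, 0, 0, 0.233, 0], [-0.0041, -0.0138, 0, 0, 0, 0.233, 0], [-0.002, -0.0191, 0, 0, 0, 0.233, 0], [0.0031, -0.0238, 0, 0, 0, 0.233, 0], [0.0117, -0.0263, 0, 0, 0, 0.233, 0], [0.01, -0.0125, 0.08, 0, 0, 0, 0], [0, 0, 0.08, 0, 0, 0, 0], [0, 0, 0.08, 0, 0, 0, 0], [0, 0, 0.08, 0, 0, 0, 0], [0, 0, 0, 0, 0, 0, 0]]}}

```text
clock: 15.68
position: [0.5061, -0.0462, 0.24]
tcp_rot: [0.005, 0.576, 0.818, 0.005]
ft_force: [1.9, -0.4, 0.9]
opening: 0.0004
grip_force: 0.0
```

```bash
cat > sp2.py <<'E'
from sp import *
p=None;an=[];t=[]
for i in range(6):
    t.append(r.sense()["clock"]);an.append(3*np.radians(spokes(grab("side"),[.5352,-.015])[1]))
print(np.round(t,2),np.unwrap(an)/3,np.polyfit(t,np.unwrap(an)/3,1)[0]); s=r.sense(); print(s["position"],s["ft_force"])
E
python3 sp2.py
```

```text
[15.68 15.73 15.78 15.83 15.88 15.93] [-0.33574181 -0.14817481  0.04162846  0.22501271  0.43523808  0.64803712] 3.915724343149474
[ 0.50056023 -0.0457407   0.22980454] [ 0.10715682 -0.16589407 -0.25190298]
```

Spinning at 3.9 rad/s. Waiting it out while still.

>>> {"api": "arm_command", "payload": {"targets": [[0, 0, 0, 0, 0, 0, 0], [0, 0, 0, 0, 0, 0, 0], [0, 0, 0, 0, 0, 0, 0], [0, 0, 0, 0, 0, 0, 0], [0, 0, 0, 0, 0, 0, 0], [0, 0, 0, 0, 0, 0, 0], [0, 0, 0, 0, 0, 0, 0], [0, 0, 0, 0, 0, 0, 0], [0, 0, 0, 0, 0, 0, 0], [0, 0, 0, 0, 0, 0, 0], [0, 0, 0, 0, 0, 0, 0], [0, 0, 0, 0, 0, 0, 0], [0, 0, 0, 0, 0, 0, 0], [0, 0, 0, 0, 0, 0, 0], [0, 0, 0, 0, 0, 0, 0], [0, 0, 0, 0, 0, 0, 0], [0, 0, 0, 0, 0, 0, 0], [0, 0, 0, 0, 0, 0, 0], [0, 0, 0, 0, 0, 0, 0], [0, 0, 0, 0, 0, 0, 0]]}}

```text
clock: 17.65
position: [0.5016, -0.0458, 0.2315]
tcp_rot: [0.0, 0.575, 0.818, 0.0]
ft_force: [-0.1, -1.5, 0.9]
opening: 0.0005
grip_force: 0.0
```

```bash
python3 sp2.py; python3 - <<'E'
from h import *
b=grab("side")
print([onz(b,*q[1],.083).round(4) for q in comps(b,(0,150,90),(6,255,255),20) if 240<q[1][0]<280 and 235<q[1][1]<262])
E
```

```text
[17.65 17.7  17.75 17.8  17.85 17.9 ] [0.11725256 0.24548012 0.39225793 0.54287129 0.68271912 0.82310186] 2.8523296381275167
[ 0.50158564 -0.0458067   0.23150566] [-0.46084709  1.00753334  0.86278974]
[array([ 0.4841, -0.1546,  0.083 ])]
```

The reel is still turning at 2.85 rad/s after more than 2 s, the lever is off and the arm is clear.

```bash
python3 -c "
from cell import r
print(r.job_done())"
```

```text
the job is handed in; nothing more can be done
None
```

The job is handed in (the hand-in gave no verdict): the reel went home with the brake on, the lever is off at its stop, and the reel was still turning freely at about 2.9 rad/s over two seconds after I let go.

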